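# Index a carving stand by feel and lock it

## Task

The rosette blank on the carving stand must be locked for cutting. Turn its black hub knob clockwise (seen from above) until you feel it drop into the hidden notch, leave it there, then push the red lock bolt fully home with a light fingertip push: never force or grip the bolt, and leave the other things on the bench alone.

Things in the scene. Friction and masses are not known exactly. Their poses are not given: they have to be found in the camera images.
- stand: Carving stand, fixed to the bench: plywood board 220 mm (its x) by 340 mm (its y, -140 to +200), 18 mm thick, with a green drum 124 mm wide, top 44 mm above the bench. Origin on the bench below the knob's axis, z up. The lock bolt is on its +y side and slides to -y towards the drum. The notch is hidden in the drum.
- knob: Pale round rosette blank (130 mm wide, 14 thick, 8 dark dots) with a black bar knob on its middle; they turn together about a vertical axis. Origin on the axis at the rosette's underside, 46 mm above the bench. The bar is 46 mm long (along its x), 15 thick (its y) and stands 62 to 102 mm above the bench on a flat steel collar.
- knob_axis (a point): Fixed point on the knob's vertical axis, 86 mm above the bench: the height to grip the bar at. The one notch lies 25 to 75 degrees clockwise (from above) of where the knob is found, unrelated to the bar's direction, new every time. The knob turns some 50 degrees past it and may be turned back. Above 1.6 N m the bar slips on its shaft.
- rosette_rim (a point): Top of the rosette, 60 mm from the axis along its x. Feel: the knob drags evenly at 0 to 0.3 N m; about 8 degrees before the notch's middle a sprung ball starts to snap in, the drag dips and it pulls onward with 0.3 to 0.8 N m; past the middle it resists at 0.3 to 1 N m, then jumps out. Let go within 3 degrees of the middle, it centres itself.
- bolt (a joint): Travel of the lock bolt in m, growing as it slides home along the stand's -y: found at -0.005 to 0.004, fully home at 0.034 (its stop). Slides against about 2 N and stays where left. With the knob in the notch its tongue enters a slot in the hidden wheel (1.5 mm play each side); otherwise it stops hard on the wheel at about 0.006 to 0.028.
- bolt_tab (a point): Middle of the outer (+y of the stand) face of the bolt's red upright tab, 51 mm above the bench: push here. Moves with the bolt; 158 mm from the knob's axis when joint bolt is 0. Tab 44 mm wide (stand's x), 10 thick, 22 to 64 mm above the bench. A steel stop bar 50 mm wide lies 185 to 195 mm from the axis, top 30 mm above the bench.
- offcut: Loose pale wood offcut 60 x 35 x 18 mm lying on the stand's board beside the bolt; leave alone. Origin under its middle.
- wedge: Loose dark wood wedge block 40 x 30 x 15 mm lying on a corner of the stand's board; leave alone. Origin under its middle.
- gouge_a: Gouge with a brown handle, 205 mm long, lying on the bench; leave alone.
- gouge_b: Gouge with a pale handle, 205 mm long, lying on the bench; leave alone.
- mallet: Carver's mallet lying on the bench, head 68 mm across; leave alone.
- oil_jar: Closed jar 60 mm wide, 80 mm high, standing on the bench; leave alone.
- stone: Grey sharpening stone 150 x 50 x 25 mm; leave alone.
- brush: Bench brush lying on the bench; leave alone.

How it is judged:
On the way:
1. the rosette has been turned on from where it was found (distance of rosette_rim from where it was at the start of the episode above 0.018 m), for 0.1 s.
At the end, for the whole second after the job is handed in: The lock bolt is fully home (within 3 mm of its stop), its tongue in the wheel's slot, with the rosette turned on to its notch (its rim at least 18 mm from where it was found) and at rest (value of joint bolt above 0.031 m and angular speed of knob below 0.1 rad/s and distance of rosette_rim from where it was at the start of the episode above 0.018 m); the robot touches nothing.
It fails at once if the bolt is forced or gripped: more than 22 N between the gripper and the bolt (contact force between any of the fingers, the arm and bolt above 22 N).
It fails at once if a loose thing on the bench or board is pushed more than 30 mm (distance of any of gouge_a, gouge_b, mallet, oil_jar, stone, brush, offcut, wedge from where it was at the start of the episode above 0.03 m).
It also fails if it takes over 72 s, if anything falls off the work surface, if the arm or the gripper's body presses on something with over 40 N, if the wrist force passes 120 N, or if a joint passes its speed limit or range.

## Robot

A 7-joint arm with a two-finger parallel gripper is mounted at the origin on the work surface. World frame = base frame: x ahead of the robot, y to its left, z up, the work surface at z = 0. Lengths are in m, angles in rad, forces in N, time in s.
With the tool pointing down it reaches from about 0.425 to 0.875 m from the base axis. Payload 8.4 kg.
Tool frame: the origin (TCP) lies at the very end of the fingers, on their centre line; the grasp point (between the pads) lies behind it (robot.hold_point_z is the z of the grasp point in the tool frame, in m); z points along the fingers, y is the line along which they close (so a half turn about z gives the same grasp; the last joint's range is limited). The gripper opens to 85 mm and grips with 20 to 120 N. Pads are 22 mm wide; open, the fingers measure 114 mm over their backs; the gripper's body (76 mm by 85 mm) begins 54 mm behind the grasp point. The pads swing forward as they close: fully open they stand 13 mm farther back than shut.
Start: joints at [-1.35, 0.333, 0.04, 1.465, -0.013, 1.343, -0.059], TCP at [0.204, 0.617, 0.231] pointing down, gripper open.
Joint ranges: [-2.58, 2.58], [-0.38, 2.09], [-1.3, 1.39], [0.25, 2.4], [-1.5, 4.64], [0.08, 2.09], [-2.65, 2.65]. Speed limits (rad/s): [2.22, 2.22, 2.79, 2.79, 3.14, 3.14, 3.14].

## Interface

Orientations are given as [roll, pitch, yaw] about the fixed x, y, z axes, in that order (R = Rz(yaw) Ry(pitch) Rx(roll)).
In Python, from station import robot gives the robot as it stands.
- The arm moves only by the tool apply_moves, never from a script. Its arguments are lists of equal length, an entry for each row: "linear": the shift along the tool's x, y, z in mm, a list of three; "twist": the turn about the tool's z in degrees. In form: {"linear": [[dx, dy, dz], ...], "twist": [twist, ...]}. A call has exactly 8 rows; each row shifts and turns the commanded pose from where the row before left it, along the tool's axes as they then stand; what a row does not reach is not made up. A row lasts 1/8 s, in which the tool goes at most 62.5 mm and 10.7 degrees, less where a joint would pass 70% of its speed; a pose out of reach is approached as far as the arm can. A call with a gripper value outside its range is refused whole. "fingers" is the opening, from 0 (shut) to 1 (fully open), set as the call begins (left out, the last holds). The fingers move at their own pace and stop on an object; "grip_force" is the grip in N (left out, the last holds). Time passes only in rows, so rows that do not move let the fingers close, or fill a call up. It gives the time, the measured TCP pose, the force, the opening and the grip force at its end, in the units of the state.
- robot.get_state(): the state, without advancing time (a new reading comes with each control period).
- robot.grab_frame(name): name is "scene" or "side" or "wrist"; returns (picture, depth): 384x512x3 uint8, blue, green, red; 384x512 float32, m along the optical axis (not along the pixel's ray), 0 where there is no reading.
- robot.camera_model(name): a dict with "fx", "fy", "cx", "cy" (pixels), "k1" (the pictures are not rectified: a ray, as slopes to the right and down, at radius r is drawn at 1 + k1 r^2 times it, then the intrinsics apply), "eye" and "attitude" of the camera in the world. Camera axes: x right, y down, z forward; pixel columns grow to the right and rows downward; lengths in m; the calibration is good to about 2 mm. A picture is of the moment at which its call begins: read the wrist's pose just before it. camera_model takes no time and is no camera call; for the wrist camera it gives the pose at the moment of the call.
- robot.close_job(): hands the job in; it is judged then, once.
The state is a dict: "clock": time; "joint_positions": joint angles; "qd": joint speeds; "joint_torque": joint torques, N m; "eef_pos": TCP position; "tool_rot": TCP orientation; "contact_force": force on the tool from outside, world axes, zero at the start; "ft_torque": the same for the moment, N m; "finger_gap": finger opening in m; "gripper_force": force on a finger pad.
Only numpy, scipy, OpenCV 4.12 (cv2) and the standard library are available. Lean on these libraries where they do the work, as an engineer would, in place of code of your own. Each camera call takes 0.05 s, during which the arm holds its last target. There are 200 camera calls.

## Working session

There is one attempt and no reset: what is moved stays moved. The work goes in short steps, Python scripts to look and compute and a tool call to move; the robot and the scene stay as the last step left them, time stands still between calls to the robot, and variables do not carry over. Pictures are saved under pics/ and viewed, at most 10 in all, crops included, and the job is handed in when it is done.

Besides the shell and the picture viewer there is one more tool, called after "Call:" by a JSON object that holds its "method" and its "body", one argument or row to a line. apply_moves: Moves the arm, as the interface text tells. Its arguments: {"type":"object","properties":{"linear":{"type":"array","items":{"type":"array","items":{"type":"number"}}},"twist":{"type":"array","items":{"type":"number"}},"fingers":{"type":"number"},"grip_force":{"type":"number"}},"required":["linear","twist"]}

```bash
mkdir -p pics
cat > h.py <<'E'
import numpy as np, cv2
from station import robot
from scipy.spatial.transform import Rotation as R
def ray(cm,u,v):
    K=np.array([[cm['fx'],0,cm['cx']],[0,cm['fy'],cm['cy']],[0,0,1.]])
    p=np.array([(u-cm['cx'])/cm['fx'],(v-cm['cy'])/cm['fy']]);q=p.copy()
    for _ in range(20): q=p/(1+cm['k1']*(q@q))
    return q
def rot(cm):
    a=np.array(cm['attitude'],float)
    return a if a.shape==(3,3) else R.from_euler('xyz',a).as_matrix() if a.size==3 else R.from_quat(a).as_matrix()
def onplane(cm,u,v,z):
    q=ray(cm,u,v);d=rot(cm)@np.array([q[0],q[1],1]);e=np.array(cm['eye'])
    return e+d*(z-e[2])/d[2]
def bydepth(cm,u,v,dep):
    q=ray(cm,u,v);return np.array(cm['eye'])+rot(cm)@(np.array([q[0],q[1],1])*dep)
E
python3 - <<'E'
from h import *
print(robot.get_state(), robot.hold_point_z)
P=[]
for n in("scene","side"):
    cm=robot.camera_model(n);print(n,cm)
    p,d=robot.grab_frame(n);cv2.imwrite(f'pics/{n}0.png',p);np.savez(f'{n}0.npz',p=p,d=d)
E
```

```text
{'clock': 0.0, 'joint_positions': array([-1.35020963,  0.33391475,  0.03986721,  1.4662978 , -0.0134187 ,
        1.34330166, -0.05850642]), 'qd': array([ 0.00025053,  0.00023914,  0.00176905, -0.00105406, -0.00173695,
       -0.00014245,  0.00020856]), 'joint_torque': array([-1.56842734e-04, -6.58563566e+01,  1.36549450e+00, -4.05544853e+01,
        1.69308716e-02,  1.27562115e-02, -1.44110345e-05]), 'eef_pos': array([0.20420692, 0.61659418, 0.2304057 ]), 'tool_rot': array([-3.13993962e+00,  9.20496555e-05,  2.82178404e+00]), 'contact_force': array([ 0.9692005 , -0.03086404,  0.89941653]), 'ft_torque': array([-0.01529038,  0.06748664,  0.00515651]), 'gripper_force': 0.0, 'finger_gap': 0.08518615665870415} -0.0187
scene {'fx': 356.0736950162676, 'fy': 356.0736950162676, 'cx': 256.3435389881554, 'cy': 192.9885236253418, 'k1': 0.017407907903557, 'eye': array([ 1.25685688, -0.22648702,  0.69245523]), 'attitude': array([-2.2574843 , -0.0224457 ,  1.32257179])}
side {'fx': 350.4449821951863, 'fy': 350.4449821951863, 'cx': 257.299778077888, 'cy': 194.4410725711823, 'k1': 0.013665377668797192, 'eye': array([ 0.13118245, -0.80468906,  0.78909039]), 'attitude': array([-2.24803767, -0.02151226, -0.4600322 ])}
```

View pics/scene0.png

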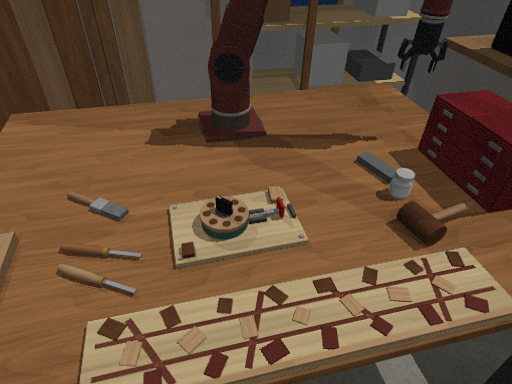

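View pics/side0.png

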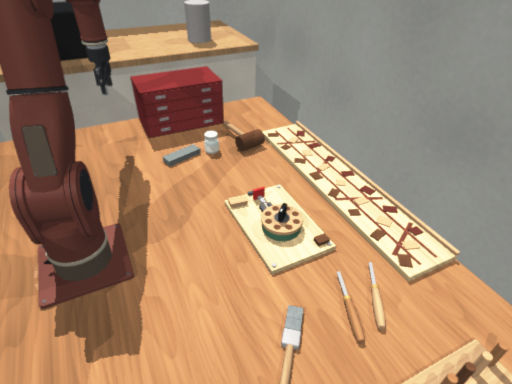

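The scene view shows the rosette at (225,213) with its black bar at (224,205), and the red tab at (281,207). The side view shows the knob at (282,213) and the tab at (258,193). Next I'll measure them by colour.

Run:
```python
from h import *
boxes={'scene':((195,190,255,240),(272,192,292,222)),'side':((255,195,310,245),(245,182,272,205))}
vis=[]
for n in boxes:
    f=np.load(n+'0.npz');p,d=f['p'],f['d'];cm=robot.camera_model(n)
    hsv=cv2.cvtColor(p,cv2.COLOR_BGR2HSV)
    x0,y0,x1,y1=boxes[n][0]
    pts=[];col=[]
    for v in range(y0,y1):
        for u in range(x0,x1):
            if d[v,u]>0: pts.append(bydepth(cm,u,v,d[v,u]));col.append(hsv[v,u])
    pts=np.array(pts);col=np.array(col)
    bar=pts[(col[:,2]<60)&(pts[:,2]>.08)]; top=pts[(pts[:,2]>.055)&(pts[:,2]<.066)]
    c=(top[:,:2].max(0)+top[:,:2].min(0))/2
    print(n,'ros c',c,'ext',np.ptp(top[:,:2],axis=0),top[:,2].mean(),len(top))
    t=bar[bar[:,2]>.095]
    if len(t)>4:
        r=cv2.fitLine(t[:,:2].astype(np.float32),cv2.DIST_L2,0,.01,.01).ravel();print('bar',len(t),t.mean(0),np.degrees(np.arctan2(r[1],r[0])),np.ptp(bar,axis=0))
    x0,y0,x1,y1=boxes[n][1]
    T=np.array([bydepth(cm,u,v,d[v,u]) for v in range(y0,y1) for u in range(x0,x1) if hsv[v,u,1]>150 and (hsv[v,u,0]<8 or hsv[v,u,0]>172) and hsv[v,u,2]>70 and d[v,u]>0])
    T=T[T[:,2]>.025];print('tab',len(T),T.mean(0),T.min(0),T.max(0))
    r=cv2.fitLine(T[:,:2].astype(np.float32),cv2.DIST_L2,0,.01,.01).ravel();print('tabdir',np.degrees(np.arctan2(r[1],r[0])))
    q=T.mean(0)[:2]-c;print('axis->tab',np.linalg.norm(q),np.degrees(np.arctan2(q[1],q[0])))
    cr=p[170:270,150:320] if n=='scene' else p[170:270,210:340]
    vis.append(cv2.resize(cr,(0,0),fx=3,fy=3,interpolation=cv2.INTER_CUBIC))
w=max(v.shape[1] for v in vis)
cv2.imwrite('pics/crop.png',np.vstack([cv2.copyMakeBorder(v,0,0,0,w-v.shape[1],0) for v in vis]))
```

```text
scene ros c [ 0.56920665 -0.12556843] ext [0.12979214 0.12767721] 0.061796295686027417 1137
bar 73 [ 0.57492613 -0.12436421  0.10134558] 46.845455 [0.03327922 0.03549433 0.02558355]
tab 77 [0.57507536 0.02912005 0.05581204] [0.54852682 0.02563585 0.02836741] [0.58953038 0.03513592 0.06824872]
tabdir 3.2240348
axis->tab 0.15479976341858148 87.82730112132388
side ros c [ 0.56474136 -0.13088759] ext [0.12936047 0.12826004] 0.05946303698012992 854
bar 27 [ 0.56575955 -0.13480022  0.09943316] 47.292107 [0.03548009 0.03528242 0.02234184]
tab 94 [0.56141442 0.02239004 0.05048191] [0.54390452 0.01789349 0.02528317] [0.58566065 0.03073454 0.06568725]
tabdir -0.09364552
axis->tab 0.15331373560081998 91.24342733148177
```

View pics/crop.png

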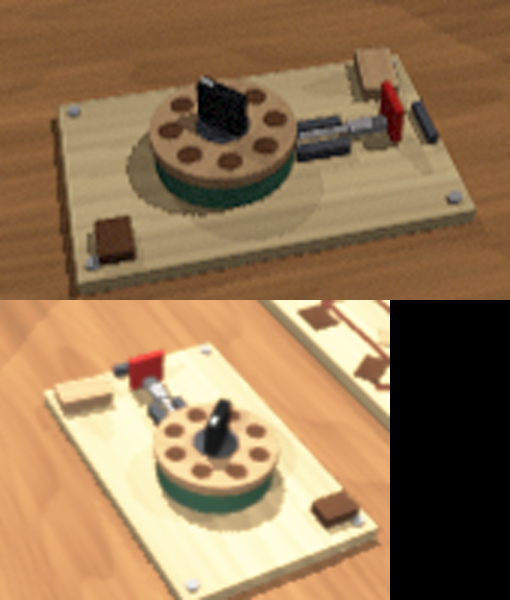

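The crop agrees: the axis is near (0.567,-0.128), the bar points at about 47°, and the stand's +y is close to world +y. The tab sits at y≈0.03. I'll plan the approach now.

```bash
cat >> h.py <<'E'
def plan(target,yaw,n=8,keep=False):
    """print n rows of the move from the present pose to target/yaw(deg)"""
    s=robot.get_state();p=s['eef_pos'];psi=np.degrees(s['tool_rot'][2])
    dt=-((yaw-psi+180)%360-180) if not keep else 0
    D=(np.array(target)-p)/n*1000;L=[];T=[]
    for i in range(n):
        a=np.radians(psi)
        L.append([round(float(x),1) for x in(D[0]*np.cos(a)+D[1]*np.sin(a),D[0]*np.sin(a)-D[1]*np.cos(a),-D[2])])
        t=round(dt/n,1);T.append(t);psi-=t
    for i in range(0,n,8): print({"linear":L[i:i+8],"twist":T[i:i+8]})
E
python3 -c "
from h import *
plan([.567,-.128,.24],47,16)"
```

```text
{'linear': [[-36.2, -37.1, -0.6], [-40.5, -32.2, -0.6], [-44.2, -26.9, -0.6], [-47.3, -21.1, -0.6], [-49.5, -15.0, -0.6], [-51.0, -8.7, -0.6], [-51.7, -2.3, -0.6], [-51.6, 4.2, -0.6]], 'twist': [np.float64(7.2), np.float64(7.2), np.float64(7.2), np.float64(7.2), np.float64(7.2), np.float64(7.2), np.float64(7.2), np.float64(7.2)]}
{'linear': [[-50.7, 10.7, -0.6], [-48.9, 16.9, -0.6], [-46.4, 22.9, -0.6], [-43.2, 28.6, -0.6], [-39.2, 33.8, -0.6], [-34.7, 38.4, -0.6], [-29.6, 42.5, -0.6], [-24.1, 45.8, -0.6]], 'twist': [np.float64(7.2), np.float64(7.2), np.float64(7.2), np.float64(7.2), np.float64(7.2), np.float64(7.2), np.float64(7.2), np.float64(7.2)]}
```

Call:
{"method": "apply_moves", "body": {
  "linear": [
    [-36,-37,-1],
    [-40,-32,-1],
    [-44,-27,-1],
    [-47,-21,-1],
    [-50,-15,-1],
    [-51,-9,-1],
    [-52,-2,-1],
    [-52,4,-1]
  ],
  "twist": [7,7,7,7,7,7,7,7]
}}

```text
clock: 1.1
eef_pos: [0.3902, 0.245, 0.2392]
tool_rot: [-3.141, -0.0, 1.84]
contact_force: [0.4, -0.5, 0.5]
finger_gap: 0.0857
gripper_force: 0.0
```

Call:
{"method": "apply_moves", "body": {
  "linear": [
    [-51,11,-1],
    [-49,17,-1],
    [-46,23,-1],
    [-43,29,-1],
    [-39,34,-1],
    [-35,38,-1],
    [-30,42,-1],
    [-24,46,-1]
  ],
  "twist": [7,7,7,7,7,7,7,7]
}}

```text
clock: 2.1
eef_pos: [0.5869, -0.1191, 0.2473]
tool_rot: [-3.141, -0.0, 0.864]
contact_force: [0.2, 0.2, -0.2]
finger_gap: 0.0851
gripper_force: 0.0
```

Run:
```python
from h import *
s=robot.get_state();print(s['clock'],s['eef_pos'],np.degrees(s['tool_rot']),s['joint_positions'])
cm=robot.camera_model('wrist');print(cm)
p,d=robot.grab_frame('wrist');cv2.imwrite('pics/w0.png',p);np.savez('w0.npz',p=p,d=d,eye=cm['eye'],att=cm['attitude'])
```

```text
2.1 [ 0.58689168 -0.1191321   0.24726522] [-1.79993829e+02 -1.07669892e-02  4.94835005e+01] [-0.53586577  0.27446748  0.81160177  1.60439166 -0.20309678  1.35024732
 -0.40544869]
{'fx': 333.39619702246637, 'fy': 333.39619702246637, 'cx': 254.66947622241125, 'cy': 191.70023109005217, 'k1': -0.06602768126830477, 'eye': array([ 0.64170426, -0.05391034,  0.38987951]), 'attitude': array([ 2.80852441e+00,  3.51923141e-04, -7.06859286e-01])}
```

View pics/w0.png

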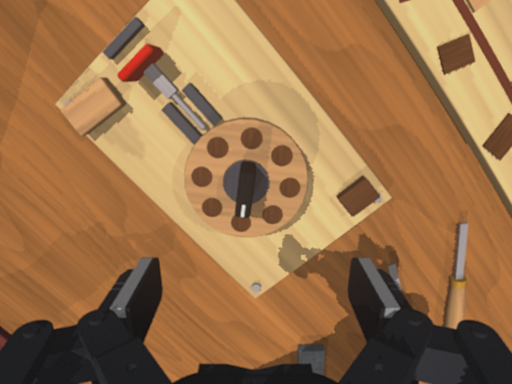

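The wrist view shows the rosette centre near (248,178), the bar from (248,162) to (243,218), the tab at (140,62) and the stop bar at (124,38).

Run:
```python
from h import *
f=np.load('w0.npz');p,d=f['p'],f['d'];cm=robot.camera_model('wrist');cm['eye']=f['eye'];cm['attitude']=f['att']
hsv=cv2.cvtColor(p,cv2.COLOR_BGR2HSV)
def pc(x0,y0,x1,y1):
    P=[];C=[]
    for v in range(y0,y1):
        for u in range(x0,x1):
            if d[v,u]>0:P.append(bydepth(cm,u,v,d[v,u]));C.append(hsv[v,u])
    return np.array(P),np.array(C)
P,C=pc(175,110,320,245)
m=(P[:,2]>.055)&(P[:,2]<.066);t=P[m][:,:2].astype(np.float32)
(c,r)=cv2.minEnclosingCircle(t);print('ros',c,r,np.median(P[m][:,2]))
b=P[P[:,2]>.095];print('bartop',np.median(b[:,2]),cv2.minAreaRect((b[:,:2]*1000).astype(np.float32)))
T,C=pc(110,35,170,90);k=(C[:,1]>150)&((C[:,0]<8)|(C[:,0]>172));T=T[k];T=T[(T[:,2]>.055)]
print('tab top',np.median(T[:,2]),cv2.minAreaRect((T[:,:2]*1000).astype(np.float32)))
# board edges
P,C=pc(50,0,400,300);m=(P[:,2]>.012)&(P[:,2]<.023)
print('board',np.median(P[m][:,2]),cv2.minAreaRect((P[m][:,:2]*1000).astype(np.float32)))
```

```text
ros (0.5674623847007751, -0.12616215646266937) 0.06541458517313004 0.06018828167583734
bartop 0.10167536602600452 ((567.9033813476562, -125.66754150390625), (45.33797073364258, 14.972945213317871), 41.99569320678711)
tab top 0.06348542836995968 ((566.2549438476562, 29.129270553588867), (42.35146713256836, 9.493257522583008), 0.39993393421173096)
board 0.018018439917635076 ((565.1409301757812, -118.97027587890625), (359.5556335449219, 404.15106201171875), 52.35637664794922)
```

Call:
{"method": "apply_moves", "body": {
  "linear": [
    [-9,-5,0],
    [-9,-5,0],
    [0,0,20],
    [0,0,40],
    [0,0,40],
    [0,0,40],
    [0,0,37],
    [0,0,0]
  ],
  "twist": [0,0,7.5,0,0,0,0,0],
  "fingers": 1
}}

```text
clock: 3.15
eef_pos: [0.5647, -0.1233, 0.0686]
tool_rot: [-3.138, 0.002, 0.738]
contact_force: [0.0, 0.1, 0.4]
finger_gap: 0.0852
gripper_force: 0.0
```

```bash
cat > st.py <<'E'
from h import *
s=robot.get_state();print(round(s['clock'],2),s['eef_pos'].round(4),'yaw',np.degrees(s['tool_rot'][2]).round(2),'F',s['contact_force'].round(1),'M',s['ft_torque'].round(3),'gap',round(s['finger_gap'],4),'gf',round(float(s['gripper_force']),1),'q7',s['joint_positions'][6].round(2))
E
python3 st.py
```

```text
3.15 [ 0.5647 -0.1233  0.0686] yaw 42.3 F [0.  0.1 0.4] M [-0.009 -0.043  0.064] gap 0.0852 gf 0.0 q7 -0.41
```

Call:
{"method": "apply_moves", "body": {
  "linear": [
    [0,2,0],
    [0,2,0],
    [0,0,0],
    [0,0,0],
    [0,0,0],
    [0,0,0],
    [0,0,0],
    [0,0,0]
  ],
  "twist": [0,0,0,0,0,0,0,0]
}}

```text
clock: 4.15
eef_pos: [0.5697, -0.1281, 0.0703]
tool_rot: [-3.142, 0.0, 0.736]
contact_force: [-0.4, -0.5, -0.3]
finger_gap: 0.0856
gripper_force: 0.0
```

Call:
{"method": "apply_moves", "body": {
  "linear": [
    [0,0,0],
    [0,0,0],
    [0,0,0],
    [0,0,0],
    [0,0,0],
    [0,0,0],
    [0,0,0],
    [0,0,0]
  ],
  "twist": [0,0,0,0,0,0,0,0],
  "fingers": 0,
  "grip_force": 70
}}

```text
clock: 5.15
eef_pos: [0.5686, -0.1267, 0.0705]
tool_rot: [-3.138, 0.0, 0.737]
contact_force: [-8.7, 5.1, 10.7]
finger_gap: 0.0136
gripper_force: 68.9
```

```bash
python3 st.py
```

```text
5.15 [ 0.5686 -0.1267  0.0705] yaw 42.21 F [-8.7  5.1 10.7] M [ 1.011  1.639 -0.022] gap 0.0136 gf 68.9 q7 -0.41
```

Call:
{"method": "apply_moves", "body": {
  "linear": [
    [0,-1.5,0],
    [0,0,-0.5],
    [0,0,0],
    [0,0,0],
    [0,0,0],
    [0,0,0],
    [0,0,0],
    [0,0,0]
  ],
  "twist": [0,2,2,2,2,2,2,2]
}}

```text
clock: 6.15
eef_pos: [0.5687, -0.1269, 0.0707]
tool_rot: [-3.141, 0.0, 0.49]
contact_force: [-1.2, 2.1, -3.5]
finger_gap: 0.014
gripper_force: 68.2
```

```bash
python3 st.py
```

```text
6.15 [ 0.5687 -0.1269  0.0707] yaw 28.05 F [-1.2  2.1 -3.5] M [0.308 0.085 0.268] gap 0.014 gf 68.2 q7 -0.63
```

Call:
{"method": "apply_moves", "body": {
  "linear": [
    [0,0,0],
    [0,0,0],
    [0,0,0],
    [0,0,0],
    [0,0,0],
    [0,0,0],
    [0,0,0],
    [0,0,0]
  ],
  "twist": [0.5,0.5,0.5,0.5,0.5,0.5,0.5,0.5]
}}

```text
clock: 7.15
eef_pos: [0.5687, -0.127, 0.0707]
tool_rot: [3.142, 0.0, 0.421]
contact_force: [0.1, 3.0, -7.6]
finger_gap: 0.0141
gripper_force: 68.2
```

```bash
python3 st.py
```

```text
7.15 [ 0.5687 -0.127   0.0707] yaw 24.15 F [ 0.1  3.  -7.6] M [ 0.2   -0.02   0.129] gap 0.0141 gf 68.2 q7 -0.69
```

Call:
{"method": "apply_moves", "body": {
  "linear": [
    [0,0,0],
    [0,0,0],
    [0,0,0],
    [0,0,0],
    [0,0,0],
    [0,0,0],
    [0,0,0],
    [0,0,0]
  ],
  "twist": [0.5,0.5,0.5,0.5,0.5,0.5,0.5,0.5]
}}

```text
clock: 8.15
eef_pos: [0.5687, -0.127, 0.0708]
tool_rot: [3.142, 0.0, 0.352]
contact_force: [0.5, 0.9, -11.4]
finger_gap: 0.0139
gripper_force: 68.2
```

```bash
python3 st.py
```

```text
8.15 [ 0.5687 -0.127   0.0708] yaw 20.14 F [  0.5   0.9 -11.4] M [ 0.086 -0.137  0.053] gap 0.0139 gf 68.2 q7 -0.75
```

Call:
{"method": "apply_moves", "body": {
  "linear": [
    [0,0,0],
    [0,0,0],
    [0,0,0],
    [0,0,0],
    [0,0,0],
    [0,0,0],
    [0,0,0],
    [0,0,0]
  ],
  "twist": [0.5,0.5,0.5,0.5,0.5,0.5,0.5,0.5]
}}

```text
clock: 9.15
eef_pos: [0.5687, -0.1271, 0.0708]
tool_rot: [3.141, 0.0, 0.282]
contact_force: [1.2, -0.1, -14.3]
finger_gap: 0.0141
gripper_force: 68.2
```

```bash
python3 st.py
```

```text
9.15 [ 0.5687 -0.1271  0.0708] yaw 16.14 F [  1.2  -0.1 -14.3] M [-0.2   -0.294  0.123] gap 0.0141 gf 68.2 q7 -0.81
```

Call:
{"method": "apply_moves", "body": {
  "linear": [
    [0,0,0],
    [0,0,0],
    [0,0,0],
    [0,0,0],
    [0,0,0],
    [0,0,0],
    [0,0,0],
    [0,0,0]
  ],
  "twist": [0.5,0.5,0.5,0.5,0.5,0.5,0.5,0.5]
}}

```text
clock: 10.15
eef_pos: [0.5687, -0.1271, 0.0708]
tool_rot: [3.141, 0.0, 0.212]
contact_force: [0.9, -1.9, -15.5]
finger_gap: 0.0141
gripper_force: 68.2
```

```bash
python3 st.py
```

```text
10.15 [ 0.5687 -0.1271  0.0708] yaw 12.13 F [  0.9  -1.9 -15.5] M [-0.62  -0.35   0.118] gap 0.0141 gf 68.2 q7 -0.87
```

Call:
{"method": "apply_moves", "body": {
  "linear": [
    [0,0,0],
    [0,0,0],
    [0,0,0],
    [0,0,0],
    [0,0,0],
    [0,0,0],
    [0,0,0],
    [0,0,0]
  ],
  "twist": [0.5,0.5,0.5,0.5,0.5,0.5,0.5,0.5]
}}

```text
clock: 11.15
eef_pos: [0.5687, -0.1272, 0.0708]
tool_rot: [3.141, 0.0, 0.142]
contact_force: [1.3, -4.5, -17.8]
finger_gap: 0.0142
gripper_force: 68.2
```

```bash
python3 st.py
```

```text
11.15 [ 0.5687 -0.1272  0.0708] yaw 8.13 F [  1.3  -4.5 -17.8] M [-1.059 -0.474  0.14 ] gap 0.0142 gf 68.2 q7 -0.93
```

Call:
{"method": "apply_moves", "body": {
  "linear": [
    [0,0,0.5],
    [0,0,0],
    [0,0,0],
    [0,0,0],
    [0,0,0],
    [0,0,0],
    [0,0,0],
    [0,0,0]
  ],
  "twist": [0.5,0.5,0.5,0.5,0.5,0.5,0.5,0.5]
}}

```text
clock: 12.15
eef_pos: [0.5688, -0.1272, 0.0707]
tool_rot: [3.141, -0.0, 0.072]
contact_force: [-3.8, -3.0, -3.5]
finger_gap: 0.0139
gripper_force: 70.4
```

```bash
python3 st.py
```

```text
12.15 [ 0.5688 -0.1272  0.0707] yaw 4.13 F [-3.8 -3.  -3.5] M [-0.941  0.659  0.135] gap 0.0139 gf 70.4 q7 -1.0
```

Call:
{"method": "apply_moves", "body": {
  "linear": [
    [0,0,0],
    [0,0,0],
    [0,0,0],
    [0,0,0],
    [0,0,0],
    [0,0,0],
    [0,0,0],
    [0,0,0]
  ],
  "twist": [0.5,0.5,0.5,0.5,0.5,0.5,0.5,0.5]
}}

```text
clock: 13.15
eef_pos: [0.5688, -0.1273, 0.0707]
tool_rot: [3.141, -0.0, 0.002]
contact_force: [-3.1, -4.0, -2.1]
finger_gap: 0.0138
gripper_force: 70.4
```

```bash
python3 st.py
```

```text
13.15 [ 0.5688 -0.1273  0.0707] yaw 0.12 F [-3.1 -4.  -2.1] M [-0.952  0.743  0.171] gap 0.0138 gf 70.4 q7 -1.06
```

Call:
{"method": "apply_moves", "body": {
  "linear": [
    [0,0,0],
    [0,0,0],
    [0,0,0],
    [0,0,0],
    [0,0,0],
    [0,0,0],
    [0,0,0],
    [0,0,0]
  ],
  "twist": [0.5,0.5,0.5,0.5,0.5,0.5,0.5,0.5]
}}

```text
clock: 14.15
eef_pos: [0.5688, -0.1274, 0.0707]
tool_rot: [3.141, -0.0, -0.068]
contact_force: [-2.6, -3.5, -3.6]
finger_gap: 0.0139
gripper_force: 70.3
```

```bash
python3 st.py
```

```text
14.15 [ 0.5688 -0.1274  0.0707] yaw -3.88 F [-2.6 -3.5 -3.6] M [-1.066  0.74   0.163] gap 0.0139 gf 70.3 q7 -1.12
```

Call:
{"method": "apply_moves", "body": {
  "linear": [
    [0,0,0],
    [0,0,0],
    [0,0,0],
    [0,0,0],
    [0,0,0],
    [0,0,0],
    [0,0,0],
    [0,0,0]
  ],
  "twist": [0.5,0.5,0.5,0.5,0.5,0.5,0.5,0.5]
}}

```text
clock: 15.15
eef_pos: [0.5688, -0.1275, 0.0707]
tool_rot: [3.141, -0.0, -0.138]
contact_force: [-4.6, -4.2, -4.0]
finger_gap: 0.0142
gripper_force: 70.3
```

```bash
python3 st.py
```

```text
15.15 [ 0.5688 -0.1275  0.0707] yaw -7.88 F [-4.6 -4.2 -4. ] M [-1.073  0.756  0.171] gap 0.0142 gf 70.3 q7 -1.18
```

Call:
{"method": "apply_moves", "body": {
  "linear": [
    [0,0,0],
    [0,0,0],
    [0,0,0],
    [0,0,0],
    [0,0,0],
    [0,0,0],
    [0,0,0],
    [0,0,0]
  ],
  "twist": [0.5,0.5,0.5,0.5,0.5,0.5,0.5,0.5]
}}

```text
clock: 16.15
eef_pos: [0.5688, -0.1275, 0.0707]
tool_rot: [3.141, -0.0, -0.208]
contact_force: [-3.5, -3.9, -3.5]
finger_gap: 0.0141
gripper_force: 70.4
```

```bash
python3 st.py
```

```text
16.15 [ 0.5688 -0.1275  0.0707] yaw -11.89 F [-3.5 -3.9 -3.5] M [-1.15   0.742 -0.081] gap 0.0141 gf 70.4 q7 -1.24
```

Call:
{"method": "apply_moves", "body": {
  "linear": [
    [0,0,0],
    [0,0,0],
    [0,0,0],
    [0,0,0],
    [0,0,0],
    [0,0,0],
    [0,0,0],
    [0,0,0]
  ],
  "twist": [0.5,0.5,0.5,0.5,0.5,0.5,0.5,0.5]
}}

```text
clock: 17.15
eef_pos: [0.5688, -0.1276, 0.0707]
tool_rot: [3.141, -0.0, -0.277]
contact_force: [-3.4, -5.1, -4.8]
finger_gap: 0.014
gripper_force: 70.4
```

```bash
python3 st.py
```

```text
17.15 [ 0.5688 -0.1276  0.0707] yaw -15.87 F [-3.4 -5.1 -4.8] M [-1.186  0.754  0.287] gap 0.014 gf 70.4 q7 -1.3
```

The torque dipped at yaw -11.9° and rose at -15.9°, so the notch's middle is near -14.5°. I'll ease back a little and let go so it centres itself.

Call:
{"method": "apply_moves", "body": {
  "linear": [
    [0,0,0],
    [0,0,0],
    [0,0,0],
    [0,0,0],
    [0,0,0],
    [0,0,0],
    [0,0,0],
    [0,0,0]
  ],
  "twist": [-0.5,-0.5,-0.3,0,0,0,0,0]
}}

```text
clock: 18.15
eef_pos: [0.5688, -0.1276, 0.0707]
tool_rot: [3.141, -0.0, -0.255]
contact_force: [-3.8, -5.7, -3.3]
finger_gap: 0.0143
gripper_force: 70.3
```

```bash
python3 st.py
```

```text
18.15 [ 0.5688 -0.1276  0.0707] yaw -14.6 F [-3.8 -5.7 -3.3] M [-1.099  0.739 -0.228] gap 0.0143 gf 70.3 q7 -1.28
```

Call:
{"method": "apply_moves", "body": {
  "linear": [
    [0,0,0],
    [0,0,0],
    [0,0,0],
    [0,0,0],
    [0,0,0],
    [0,0,0],
    [0,0,0],
    [0,0,0]
  ],
  "twist": [0,0,0,0,0,0,0,0],
  "fingers": 1
}}

```text
clock: 19.15
eef_pos: [0.5688, -0.127, 0.0703]
tool_rot: [3.142, -0.0, -0.253]
contact_force: [0.9, 0.3, 0.0]
finger_gap: 0.0851
gripper_force: 0.0
```

Call:
{"method": "apply_moves", "body": {
  "linear": [
    [0,0,-10],
    [0,0,-25],
    [0,0,-30],
    [0,0,-30],
    [0,0,-30],
    [0,0,-30],
    [0,0,-20],
    [0,0,0]
  ],
  "twist": [0,0,0,0,0,0,0,0]
}}

```text
clock: 20.15
eef_pos: [0.5694, -0.1272, 0.2466]
tool_rot: [-3.141, -0.002, -0.253]
contact_force: [0.4, -0.9, 0.2]
finger_gap: 0.0852
gripper_force: 0.0
```

Run:
```python
from h import *
import st
cm=robot.camera_model('wrist');p,d=robot.grab_frame('wrist');cv2.imwrite('pics/w1.png',p)
hsv=cv2.cvtColor(p,cv2.COLOR_BGR2HSV)
ok=[(u,v) for v in range(0,260) for u in range(512) if d[v,u]>0]
P=np.array([bydepth(cm,u,v,d[v,u]) for u,v in ok]);C=np.array([hsv[v,u] for u,v in ok])
near=np.hypot(P[:,0]-.5677,P[:,1]+.126)<.04
b=P[near&(P[:,2]>.095)&(P[:,2]<.11)];print('bar',len(b),cv2.minAreaRect((b[:,:2]*1000).astype(np.float32)))
T=P[(C[:,1]>150)&((C[:,0]<8)|(C[:,0]>172))&(P[:,2]>.055)&(P[:,2]<.072)&(abs(P[:,0]-.566)<.05)&(abs(P[:,1]-.03)<.04)]
print('tab',len(T))
if len(T): print(np.median(T[:,2]),cv2.minAreaRect((T[:,:2]*1000).astype(np.float32)))
```

```text
20.15 [ 0.5694 -0.1272  0.2466] yaw -14.52 F [ 0.4 -0.9  0.2] M [-0.057  0.049  0.008] gap 0.0852 gf 0.0 q7 -1.41
bar 798 ((568.3240966796875, -126.36466217041016), (14.936556816101074, 44.993377685546875), 74.61283874511719)
tab 460
0.06328339873009484 ((566.1424560546875, 29.06417465209961), (42.58850860595703, 10.73912525177002), 1.0864598751068115)
```

View pics/w1.png

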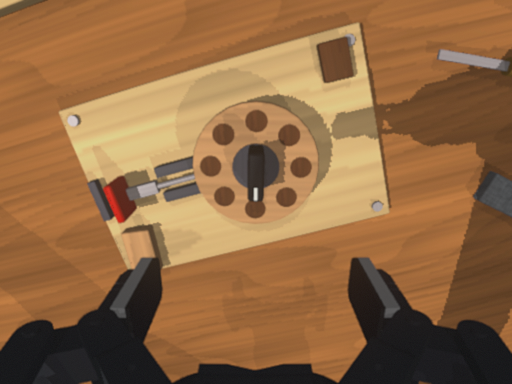

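The bar now sits at about -15.2°, in the notch, and the bolt tab is unmoved. I'll close the fingers and travel to the outer side of the tab at yaw 90°.

```bash
python3 -c "
from h import *
plan([.566,.066,.15],90,16)" | sed 's/np.float64//g'
```

```text
{'linear': [[-3.2, -11.6, 6.0], [-1.9, -11.9, 6.0], [-0.5, -12.0, 6.0], [0.9, -12.0, 6.0], [2.2, -11.8, 6.0], [3.6, -11.5, 6.0], [4.8, -11.0, 6.0], [6.1, -10.4, 6.0]], 'twist': [(-6.5), (-6.5), (-6.5), (-6.5), (-6.5), (-6.5), (-6.5), (-6.5)]}
{'linear': [[7.2, -9.7, 6.0], [8.2, -8.8, 6.0], [9.2, -7.8, 6.0], [10.0, -6.7, 6.0], [10.7, -5.5, 6.0], [11.3, -4.3, 6.0], [11.7, -3.0, 6.0], [11.9, -1.6, 6.0]], 'twist': [(-6.5), (-6.5), (-6.5), (-6.5), (-6.5), (-6.5), (-6.5), (-6.5)]}
```

Call:
{"method": "apply_moves", "body": {
  "linear": [
    [-3,-12,6],
    [-2,-12,6],
    [-1,-12,6],
    [1,-12,6],
    [2,-12,6],
    [4,-12,6],
    [5,-11,6],
    [6,-10,6]
  ],
  "twist": [-6.5,-6.5,-6.5,-6.5,-6.5,-6.5,-6.5,-6.5],
  "fingers": 0,
  "grip_force": 20
}}

```text
clock: 21.2
eef_pos: [0.5667, -0.0293, 0.1957]
tool_rot: [-3.141, 0.002, 0.658]
contact_force: [-0.0, -0.4, 0.2]
finger_gap: 0.0002
gripper_force: 0.0
```

Call:
{"method": "apply_moves", "body": {
  "linear": [
    [7,-10,6],
    [8,-9,6],
    [9,-8,6],
    [10,-7,6],
    [11,-6,6],
    [11,-4,6],
    [12,-3,6],
    [12,-2,6]
  ],
  "twist": [-6.5,-6.5,-6.5,-6.5,-6.5,-6.5,-6.5,-6.5]
}}

```text
clock: 22.2
eef_pos: [0.5636, 0.0677, 0.1476]
tool_rot: [-3.139, 0.001, 1.565]
contact_force: [0.1, -0.8, 0.4]
finger_gap: -0.0001
gripper_force: 0.0
```

```bash
python3 st.py; python3 -c "
from h import *
p,d=robot.grab_frame('wrist');q,_=robot.grab_frame('scene');cv2.imwrite('pics/w2.png',np.hstack([cv2.resize(p,(400,300)),cv2.resize(q[130:280,150:350],(400,300))]))"
```

```text
22.2 [0.5636 0.0677 0.1476] yaw 89.69 F [ 0.1 -0.8  0.4] M [-0.033 -0.002 -0.013] gap -0.0001 gf 0.0 q7 -0.04
```

View pics/w2.png

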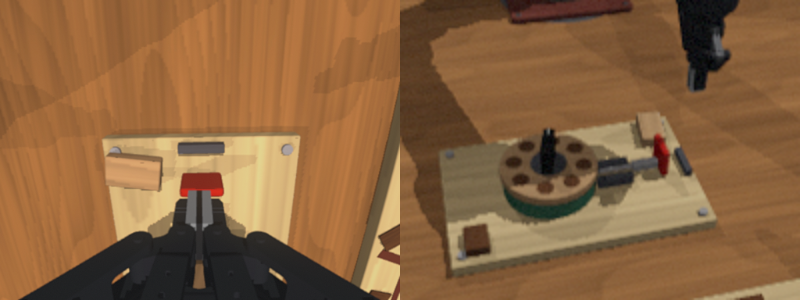

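The tab is at (201,184) in the wrist half, with the offcut clear on the left. The fingers are outside the tab on its +y side, so I'll go down.

Call:
{"method": "apply_moves", "body": {
  "linear": [
    [0,2,20],
    [0,0,20],
    [0,0,20],
    [0,0,20],
    [0,0,15],
    [0,0,7],
    [0,0,0],
    [0,0,0]
  ],
  "twist": [0,0,0,0,0,0,0,0]
}}

```text
clock: 23.3
eef_pos: [0.5671, 0.0674, 0.0479]
tool_rot: [3.141, -0.0, 1.562]
contact_force: [0.5, 0.3, -0.2]
finger_gap: -0.0
gripper_force: 0.0
```

```bash
python3 st.py
```

```text
23.3 [0.5671 0.0674 0.0479] yaw 89.47 F [ 0.5  0.3 -0.2] M [-0.013 -0.006 -0.   ] gap -0.0 gf 0.0 q7 0.04
```

Call:
{"method": "apply_moves", "body": {
  "linear": [
    [-2,0,0],
    [-2,0,0],
    [-2,0,0],
    [-2,0,0],
    [-2,0,0],
    [-2,0,0],
    [-2,0,0],
    [0,0,0]
  ],
  "twist": [0,0,0,0,0,0,0,0]
}}

```text
clock: 24.3
eef_pos: [0.5664, 0.0531, 0.0473]
tool_rot: [-3.142, 0.0, 1.561]
contact_force: [-0.4, 0.3, 0.0]
finger_gap: 0.0
gripper_force: 0.0
```

```bash
python3 st.py
```

```text
24.3 [0.5664 0.0531 0.0473] yaw 89.46 F [-0.4  0.3  0. ] M [-0.007 -0.041 -0.039] gap 0.0 gf 0.0 q7 0.07
```

Call:
{"method": "apply_moves", "body": {
  "linear": [
    [-2,0,0],
    [-2,0,0],
    [-2,0,0],
    [-2,0,0],
    [-2,0,0],
    [-1,0,0],
    [-1,0,0],
    [-1,0,0]
  ],
  "twist": [0,0,0,0,0,0,0,0]
}}

```text
clock: 25.3
eef_pos: [0.5664, 0.0405, 0.0473]
tool_rot: [3.141, -0.0, 1.562]
contact_force: [0.1, 1.3, -0.4]
finger_gap: -0.0001
gripper_force: 1.0
```

Run:
```python
from h import *
import st
cm=robot.camera_model('wrist');p,d=robot.grab_frame('wrist')
hsv=cv2.cvtColor(p,cv2.COLOR_BGR2HSV)
ok=[(u,v) for v in range(0,384) for u in range(512) if d[v,u]>0 and hsv[v,u,1]>150 and (hsv[v,u,0]<8 or hsv[v,u,0]>172)]
P=np.array([bydepth(cm,u,v,d[v,u]) for u,v in ok]);P=P[(abs(P[:,0]-.566)<.04)&(abs(P[:,1]-.02)<.05)]
T=P[P[:,2]>.055];print(len(P),len(T));print(P.min(0),P.max(0));print(len(T) and (T.min(0),T.max(0)))
```

```text
25.3 [0.5664 0.0405 0.0473] yaw 89.48 F [ 0.1  1.3 -0.4] M [ 0.467 -0.078  0.034] gap -0.0001 gf 1.0 q7 0.09
651 151
[0.54439698 0.0280679  0.02488778] [0.58710223 0.05423716 0.09319615]
(array([0.54447249, 0.0280679 , 0.05504914]), array([0.58676405, 0.05423716, 0.09319615]))
```

Call:
{"method": "apply_moves", "body": {
  "linear": [
    [-0.5,0,0],
    [-0.5,0,0],
    [-0.5,0,0],
    [-0.5,0,0],
    [-0.5,0,0],
    [0,0,0],
    [0,0,0],
    [0,0,0]
  ],
  "twist": [0,0,0,0,0,0,0,0]
}}

```text
clock: 26.35
eef_pos: [0.5663, 0.0377, 0.0473]
tool_rot: [3.142, 0.0, 1.562]
contact_force: [1.2, 1.9, 0.1]
finger_gap: 0.0003
gripper_force: 0.7
```

Call:
{"method": "apply_moves", "body": {
  "linear": [
    [-0.5,0,0],
    [-0.5,0,0],
    [-0.5,0,0],
    [-0.5,0,0],
    [-0.5,0,0],
    [0,0,0],
    [0,0,0],
    [0,0,0]
  ],
  "twist": [0,0,0,0,0,0,0,0]
}}

```text
clock: 27.35
eef_pos: [0.5662, 0.0353, 0.0473]
tool_rot: [-3.142, 0.0, 1.562]
contact_force: [0.9, 1.1, -0.3]
finger_gap: 0.0001
gripper_force: 0.7
```

Call:
{"method": "apply_moves", "body": {
  "linear": [
    [-0.5,0,0],
    [-0.5,0,0],
    [-0.5,0,0],
    [-0.5,0,0],
    [-0.5,0,0],
    [0,0,0],
    [0,0,0],
    [0,0,0]
  ],
  "twist": [0,0,0,0,0,0,0,0]
}}

```text
clock: 28.35
eef_pos: [0.5662, 0.0328, 0.0473]
tool_rot: [-3.142, 0.0, 1.562]
contact_force: [1.0, 2.0, 0.8]
finger_gap: -0.0001
gripper_force: 0.7
```

Call:
{"method": "apply_moves", "body": {
  "linear": [
    [-0.5,0,0],
    [-0.5,0,0],
    [-0.5,0,0],
    [-0.5,0,0],
    [-0.5,0,0],
    [0,0,0],
    [0,0,0],
    [0,0,0]
  ],
  "twist": [0,0,0,0,0,0,0,0]
}}

```text
clock: 29.35
eef_pos: [0.5662, 0.0303, 0.0473]
tool_rot: [-3.141, 0.0, 1.562]
contact_force: [1.3, 2.3, -0.9]
finger_gap: -0.0002
gripper_force: 0.7
```

Call:
{"method": "apply_moves", "body": {
  "linear": [
    [-0.5,0,0],
    [-0.5,0,0],
    [-0.5,0,0],
    [-0.5,0,0],
    [-0.5,0,0],
    [0,0,0],
    [0,0,0],
    [0,0,0]
  ],
  "twist": [0,0,0,0,0,0,0,0]
}}

```text
clock: 30.35
eef_pos: [0.5662, 0.0278, 0.0473]
tool_rot: [-3.142, 0.0, 1.562]
contact_force: [1.5, 0.9, -0.4]
finger_gap: 0.0001
gripper_force: 0.7
```

Call:
{"method": "apply_moves", "body": {
  "linear": [
    [-0.5,0,0],
    [-0.5,0,0],
    [-0.5,0,0],
    [-0.5,0,0],
    [-0.5,0,0],
    [0,0,0],
    [0,0,0],
    [0,0,0]
  ],
  "twist": [0,0,0,0,0,0,0,0]
}}

```text
clock: 31.35
eef_pos: [0.5661, 0.0253, 0.0473]
tool_rot: [-3.141, 0.0, 1.562]
contact_force: [1.0, 1.0, 0.8]
finger_gap: -0.0004
gripper_force: 0.7
```

Call:
{"method": "apply_moves", "body": {
  "linear": [
    [-0.5,0,0],
    [-0.5,0,0],
    [-0.5,0,0],
    [-0.5,0,0],
    [-0.5,0,0],
    [0,0,0],
    [0,0,0],
    [0,0,0]
  ],
  "twist": [0,0,0,0,0,0,0,0]
}}

```text
clock: 32.35
eef_pos: [0.5661, 0.0228, 0.0473]
tool_rot: [-3.142, 0.0, 1.562]
contact_force: [0.5, 1.6, 0.4]
finger_gap: -0.0002
gripper_force: 0.7
```

Call:
{"method": "apply_moves", "body": {
  "linear": [
    [-0.5,0,0],
    [-0.5,0,0],
    [-0.5,0,0],
    [-0.5,0,0],
    [-0.5,0,0],
    [0,0,0],
    [0,0,0],
    [0,0,0]
  ],
  "twist": [0,0,0,0,0,0,0,0]
}}

```text
clock: 33.35
eef_pos: [0.5661, 0.0203, 0.0473]
tool_rot: [-3.142, 0.0, 1.562]
contact_force: [1.4, 1.1, 1.0]
finger_gap: -0.0001
gripper_force: 0.7
```

Call:
{"method": "apply_moves", "body": {
  "linear": [
    [-0.5,0,0],
    [-0.5,0,0],
    [-0.5,0,0],
    [-0.5,0,0],
    [-0.5,0,0],
    [0,0,0],
    [0,0,0],
    [0,0,0]
  ],
  "twist": [0,0,0,0,0,0,0,0]
}}

```text
clock: 34.35
eef_pos: [0.5661, 0.0178, 0.0473]
tool_rot: [-3.142, 0.0, 1.562]
contact_force: [1.3, 1.6, -0.5]
finger_gap: 0.0
gripper_force: 0.7
```

Call:
{"method": "apply_moves", "body": {
  "linear": [
    [-0.5,0,0],
    [-0.5,0,0],
    [-0.5,0,0],
    [-0.5,0,0],
    [-0.5,0,0],
    [0,0,0],
    [0,0,0],
    [0,0,0]
  ],
  "twist": [0,0,0,0,0,0,0,0]
}}

```text
clock: 35.35
eef_pos: [0.566, 0.0153, 0.0473]
tool_rot: [-3.142, 0.0, 1.562]
contact_force: [1.3, 2.3, 0.1]
finger_gap: 0.0001
gripper_force: 0.7
```

Call:
{"method": "apply_moves", "body": {
  "linear": [
    [-0.5,0,0],
    [-0.5,0,0],
    [-0.5,0,0],
    [-0.5,0,0],
    [0,0,0],
    [0,0,0],
    [0,0,0],
    [0,0,0]
  ],
  "twist": [0,0,0,0,0,0,0,0]
}}

```text
clock: 36.35
eef_pos: [0.566, 0.0133, 0.0473]
tool_rot: [-3.141, 0.0, 1.562]
contact_force: [1.2, 1.0, 1.1]
finger_gap: -0.0003
gripper_force: 0.7
```

Call:
{"method": "apply_moves", "body": {
  "linear": [
    [-0.5,0,0],
    [-0.5,0,0],
    [-0.5,0,0],
    [0,0,0],
    [0,0,0],
    [0,0,0],
    [0,0,0],
    [0,0,0]
  ],
  "twist": [0,0,0,0,0,0,0,0]
}}

```text
clock: 37.35
eef_pos: [0.566, 0.0118, 0.0473]
tool_rot: [-3.142, 0.0, 1.562]
contact_force: [1.2, 1.2, 0.7]
finger_gap: 0.0002
gripper_force: 0.7
```

Call:
{"method": "apply_moves", "body": {
  "linear": [
    [-0.5,0,0],
    [-0.5,0,0],
    [-0.5,0,0],
    [0,0,0],
    [0,0,0],
    [0,0,0],
    [0,0,0],
    [0,0,0]
  ],
  "twist": [0,0,0,0,0,0,0,0]
}}

```text
clock: 38.35
eef_pos: [0.566, 0.0103, 0.0473]
tool_rot: [-3.141, 0.0, 1.562]
contact_force: [0.7, 1.1, 0.4]
finger_gap: 0.0003
gripper_force: 0.7
```

Call:
{"method": "apply_moves", "body": {
  "linear": [
    [-0.5,0,0],
    [-0.5,0,0],
    [0,0,0],
    [0,0,0],
    [0,0,0],
    [0,0,0],
    [0,0,0],
    [0,0,0]
  ],
  "twist": [0,0,0,0,0,0,0,0]
}}

```text
clock: 39.35
eef_pos: [0.566, 0.0093, 0.0473]
tool_rot: [-3.142, 0.0, 1.562]
contact_force: [1.2, 1.5, 1.2]
finger_gap: -0.0002
gripper_force: 0.8
```

Call:
{"method": "apply_moves", "body": {
  "linear": [
    [-0.5,0,0],
    [-0.5,0,0],
    [0,0,0],
    [0,0,0],
    [0,0,0],
    [0,0,0],
    [0,0,0],
    [0,0,0]
  ],
  "twist": [0,0,0,0,0,0,0,0]
}}

```text
clock: 40.35
eef_pos: [0.566, 0.0083, 0.0473]
tool_rot: [-3.142, 0.0, 1.562]
contact_force: [1.5, 1.8, -0.3]
finger_gap: 0.0
gripper_force: 0.7
```

Call:
{"method": "apply_moves", "body": {
  "linear": [
    [-0.5,0,0],
    [-0.5,0,0],
    [0,0,0],
    [0,0,0],
    [0,0,0],
    [0,0,0],
    [0,0,0],
    [0,0,0]
  ],
  "twist": [0,0,0,0,0,0,0,0]
}}

```text
clock: 41.35
eef_pos: [0.566, 0.0076, 0.0473]
tool_rot: [-3.142, -0.0, 1.562]
contact_force: [1.2, 4.8, 1.0]
finger_gap: -0.0001
gripper_force: 2.3
```

Call:
{"method": "apply_moves", "body": {
  "linear": [
    [-0.5,0,0],
    [0,0,0],
    [0,0,0],
    [0,0,0],
    [0,0,0],
    [0,0,0],
    [0,0,0],
    [0,0,0]
  ],
  "twist": [0,0,0,0,0,0,0,0]
}}

```text
clock: 42.35
eef_pos: [0.566, 0.0075, 0.0473]
tool_rot: [-3.142, -0.001, 1.562]
contact_force: [1.2, 4.8, 0.3]
finger_gap: -0.0001
gripper_force: 3.0
```

Call:
{"method": "apply_moves", "body": {
  "linear": [
    [5,0,0],
    [15,0,0],
    [15,0,0],
    [0,0,-30],
    [0,0,-40],
    [0,0,-40],
    [0,0,-20],
    [0,0,0]
  ],
  "twist": [0,0,0,0,0,0,0,0]
}}

```text
clock: 43.35
eef_pos: [0.5671, 0.0429, 0.1786]
tool_rot: [3.139, -0.001, 1.563]
contact_force: [-0.3, 1.3, -0.9]
finger_gap: 0.0002
gripper_force: 0.0
```

Run:
```python
from h import *
import st
cm=robot.camera_model('wrist');p,d=robot.grab_frame('wrist')
hsv=cv2.cvtColor(p,cv2.COLOR_BGR2HSV)
ok=[(u,v) for v in range(384) for u in range(512) if d[v,u]>0 and hsv[v,u,1]>150 and (hsv[v,u,0]<8 or hsv[v,u,0]>172)]
P=np.array([bydepth(cm,u,v,d[v,u]) for u,v in ok]);P=P[(abs(P[:,0]-.566)<.04)&(abs(P[:,1])<.05)]
F=P[(P[:,2]>.03)&(P[:,2]<.055)];print('outer face y',np.median(F[:,1]),len(F),'travel',.158-(np.median(F[:,1])+.1262))
```

```text
43.35 [0.5671 0.0429 0.1786] yaw 89.53 F [-0.3  1.3 -0.9] M [-0.023 -0.012 -0.005] gap 0.0002 gf 0.0 q7 -0.01
outer face y -0.002139021489956483 523 travel 0.03393902148995648
```

The bolt's measured travel is 33.9 mm, so it is fully home.

```bash
python3 -c "
from h import *
print(robot.close_job())"
```

```text
the job is handed in; nothing more can be done
None
```

The job is handed in: the knob was turned about 57° clockwise into its notch, and the bolt was pushed to its stop (measured travel 33.9 mm, highest wrist force reading about 5 N); the judge's verdict was not shown.

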